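Open the locked cutter case

TASK

Open the cutter case beside the lathe: slide the red safety tab away from the latch until you feel it press firmly on the spring of the yellow pawl, which moves off the latch bar (about 9 N beyond the tab's own drag of 8 N; over 12 N beyond it would damage the pawl). Then swing the latch fully up by its black ball with the lid still shut, and only then raise the lid so that it stays open by itself at 30 degrees or more. Never force the latch against the pawl, leave the other things on the bench where they are, and let go at the end.

Things in the scene. Friction and masses are not known exactly. Their poses are not given: they have to be found in the camera images.
- case: Grey-blue steel case screwed to the bench, 200 deep (x), 300 wide (y), 85 mm tall with the lid shut. Origin: centre of its underside, on the bench. x points from its front (robot side) to the hinge at the back, y along the width, z up. The latch lies on the lid at y = 0, its ball overhanging the front edge; tab and pawl are beside it towards +y.
- lid_hinge (a point): Middle of the lid's hinge line (along the case's y), fixed in the case at x = +100, z = 65 mm. Axes as the case's.
- lid (a joint): Angle of the lid, rad: 0 shut, grows as the front edge rises, stop at 1.2. The stiff hinge holds it where it is left; raising it by the ball takes about 8 to 11 N. While the latch is down, a hook under the lid holds it shut.
- latch_pivot (a point): Pivot of the latch, on the lid: with the lid shut at case x = -25, y = 0, z = 109 mm. Axis along the case's y.
- ball (a point): Centre of the black ball knob, 30 mm across, on the free end of the latch bar (12 wide, 10 thick), 110 mm from the pivot. Latch down: at case x = -135, y = 0, z = 109 mm, 35 mm ahead of the case's front with free space below; fingers can take it from above on its +y and -y sides; it revolves freely about a cross pin along y as the latch swings.
- latch (a joint): Angle of the latch, rad: 0 flat towards the robot, grows as the ball rises about the pivot, up and then to the case's +x; stop at 1.3 (nearly upright). Friction holds it (about 3 N at the ball). Blocked at about 0.03 while the pawl lies over the bar. From the upper stop, pulling the ball on round the lid's hinge raises the lid.
- tab_fin (a point): Centre of the upright part (upper 28 mm) of the red safety tab's fin, 24 (x) by 12 (y) mm; its top is 14 mm above this point, and below it, from 19 mm down, is the tab's wider block (26 by 34 mm). Lid shut: at case x = -65, y = 42 + tab travel, z = 136 mm. Push it towards the case's +y; both its sides are free.
- tab (a joint): Travel of the tab along the case's +y, m: 0 to 0.0035 at the start. It drags with about 8 N and stays where it is left. At 0.0045 to 0.0195 (its push screw is set differently on each case) it meets the yellow pawl's spring, 3 N per mm. The pawl is clear of the latch bar once pushed 2 mm (6 N); more than 12 N damages it. Only the feel of the push tells.
- pawl_rest (a point): Tip of the yellow locking pawl at rest, a strip 12 (x) by 6 mm thick lying over the +y edge of the latch bar by 2 mm, so that the bar cannot rise; lid shut: case x = -87, y = 4, z = 119 mm (a fixed point on the lid). The tab, pushed to +y, drives the pawl to +y off the bar, and the tab's drag then keeps it there. More than 25 N of the bar on the pawl bends it.
- bushing_mid (a point): Bystander: brass bushing 36 across, 40 high mm, upright; its centre.
- collet_mid (a point): Bystander: steel collet 38 across, 52 high mm, upright; its centre.
- tool_block_mid (a point): Bystander: dark tool holder block 34 x 34 x 40 mm high with a steel bit; its centre.
- spanner: Bystander: steel spanner 160 mm long, lying.
- oil_bottle: Bystander: yellow bottle with a red cap, 56 across, 150 mm high; centre of its foot.
- brush: Bystander: brush 170 mm long, lying.

How it is judged:
By the outcome, as a careful person would: the job done as asked, in the order asked, and still so for the second after the job is handed in, with the robot touching nothing.
It also fails if it takes over 56 s, if anything falls off the work surface, if the arm or the gripper's body presses on something with over 40 N, if the wrist force passes 120 N, or if a joint passes its speed limit or range.

ROBOT

A 6-joint arm with a two-finger parallel gripper is mounted at the origin on the work surface. World frame = base frame: x ahead of the robot, y to its left, z up, the work surface at z = 0. Lengths are in m, angles in rad, forces in N, time in s.
With the tool pointing down it reaches from about 0.275 to 0.825 m from the base axis. Payload 4.9 kg.
Tool frame: the origin (TCP) lies between the finger pads; the fingertips stand 17 mm ahead of it and the grasp point (between the pads) lies 2 mm behind it (tip_reach is the distance from the TCP to the fingertips, in m); z points along the fingers, y is the line along which they close (so a half turn about z gives the same grasp; the last joint's range is limited). The gripper opens to 85 mm and grips with 20 to 120 N. Pads are 22 mm wide; open, the fingers measure 114 mm over their backs; the gripper's body (76 mm by 85 mm) begins 54 mm behind the grasp point. The pads swing forward as they close: fully open they stand 13 mm farther back than shut.
Start: joints at [1.128, 0.326, -0.193, 1.052, 0, 1.437], TCP at [0.167, 0.524, 0.248] pointing down, gripper open.
Joint ranges: [-2.65, 2.65], [-0.97, 1.79], [-1.3, 1.35], [-1.93, 2.1], [-1.47, 1.37], [-3.14, 3.14]. Speed limits (rad/s): [2.57, 2.57, 3.14, 3.14, 3.14, 3.14].

INTERFACE

Orientations are given as [roll, pitch, yaw] about the fixed x, y, z axes, in that order (R = Rz(yaw) Ry(pitch) Rx(roll)).
In Python, from bench import * gives the robot as it stands. The module is installed in compiled form; this text tells all that it offers.
- The arm moves only by the shell command python3 -m crank 'ROWS' [FORCE]. ROWS is JSON, a list of rows, each an object of numbers: "x", "y", "z": the shift along the tool's x, y, z in cm; "ax", "ay", "az": the turn, a rotation vector about the tool's x, y, z in degrees; "gripper": the finger opening in cm, from 0 to 8.54. A call has exactly 8 rows; each row is the pose to reach, as a shift and turn from the pose commanded when the call began, along the tool's axes at that moment; what a row does not reach only later rows make up. A row lasts 1/10 s, in which the tool goes at most 50 mm and 8.59 degrees, less where a joint would pass 70% of its speed; a pose out of reach is approached as far as the arm can. A call with a gripper value outside its range is refused whole. The fingers move at their own pace and stop on an object; FORCE is the grip in N (left out, the last holds). Time passes only in rows, so rows that repeat a pose let the fingers close, or fill a call up. It gives the time, the measured TCP pose, the force, the opening and the grip force at its end, in the units of the state.
- get_obs(): the state, without advancing time (a new reading comes with each control period).
- grab_frame(name): name is "side" or "top" or "wrist"; returns the picture (480x640x3 uint8, blue, green, red); there is no depth.
- camera_model(name): a dict with "fx", "fy", "cx", "cy" (pixels), "camera_from_world" (4x4, takes a point from world to camera coordinates). Camera axes: x right, y down, z forward; pixel columns grow to the right and rows downward; lengths in m; the calibration is good to about 2 mm. The wrist camera is an equidistant fisheye: a pixel r from the principal point sees the ray r / f radians off the axis. A picture is of the moment at which its call begins: read the wrist's pose just before it. camera_model takes no time and is no camera call; for the wrist camera it gives the pose at the moment of the call.
- job_done(): hands the job in; it is judged then, once.
The state is a dict: "t": time; "qpos": joint angles; "dq": joint speeds; "joint_torque": joint torques, N m; "tool_pos": TCP position; "tcp_rot": TCP orientation; "force": force on the tool from outside, world axes, zero at the start; "wrist_torque": the same for the moment, N m; "finger_gap": finger opening in m; "grasp_force": force on a finger pad.
Only numpy, scipy, OpenCV 4.12 (cv2) and the standard library are available. Lean on these libraries where they do the work, as an engineer would, in place of code of your own. Each camera call takes 0.05 s, during which the arm holds its last target. There are 200 camera calls.

## Working session

There is one attempt and no reset: what is moved stays moved. The work goes in short steps, Python scripts to look and compute and a shell command to move; the robot and the scene stay as the last step left them, time stands still between calls to the robot, and variables do not carry over. Pictures are saved under pics/ and viewed, at most 10 in all, crops included, and the job is handed in when it is done.

```bash
mkdir -p pics; python3 - <<'E'
from bench import *
import cv2
o=get_obs();print({k:o[k] for k in('t','tool_pos','tcp_rot','force','finger_gap')})
for n in('top','side'):
    cv2.imwrite(f'pics/{n}1.png',grab_frame(n)); m=camera_model(n);print(n,m['fx'],m['cx'],m['cy'],m['camera_from_world'])
E
```

```text
{'t': 0.0, 'tool_pos': array([0.16691351, 0.52347281, 0.24751967]), 'tcp_rot': array([-3.13988907e+00, -2.31593689e-04,  2.83273928e+00]), 'force': array([ 0.60686388,  0.06540639, -0.03148494]), 'finger_gap': 0.0854287817009397}
top 544.8952603292507 321.6105645822026 240.77730071241453 [[-2.77990440e-03 -9.99794435e-01  2.00837971e-02 -8.31578520e-03]
 [-9.90293892e-01 -3.85170558e-05 -1.38989230e-01  5.62315694e-01]
 [ 1.38961432e-01 -2.02752384e-02 -9.90090216e-01  1.16619225e+00]
 [ 0.00000000e+00  0.00000000e+00  0.00000000e+00  1.00000000e+00]]
side 566.976905778954 316.83018349216763 244.6119457996153 [[ 0.9324349  -0.36132815 -0.0026691  -0.51910515]
 [-0.28358268 -0.72718905 -0.62512155  0.22999877]
 [ 0.22393307  0.58364206 -0.78052285  1.06091378]
 [ 0.          0.          0.          1.        ]]
```

View pics/top1.png

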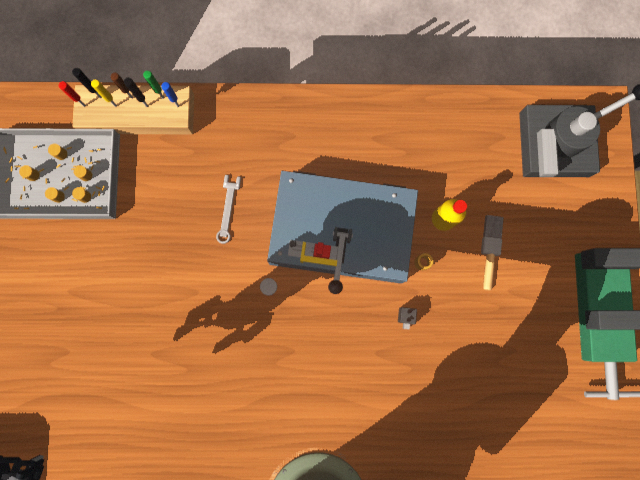

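View pics/side1.png

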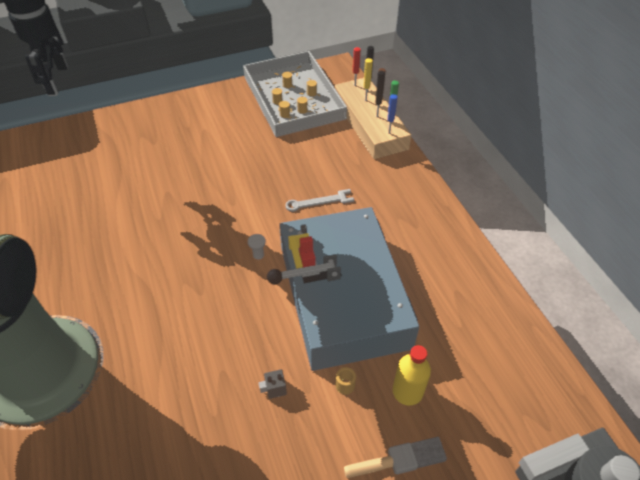

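The top view shows the ball at about (335,287), the latch pivot at about (343,235) and the red tab at about (321,250). The collet is near (268,287) and the tool block near (407,316). The side view has the ball at (275,276) and the tab at (307,250). I'll enlarge both.

```bash
python3 - <<'E'
import cv2,numpy as np
a=cv2.imread('pics/top1.png')[160:310,255:425];b=cv2.imread('pics/side1.png')[200:300,230:370]
cv2.imwrite('pics/c1.png',cv2.resize(a,None,fx=4,fy=4,interpolation=2)[:600])
cv2.imwrite('pics/c2.png',cv2.resize(b,None,fx=5,fy=5,interpolation=2))
E
```

```text
(no output)
```

View pics/c1.png

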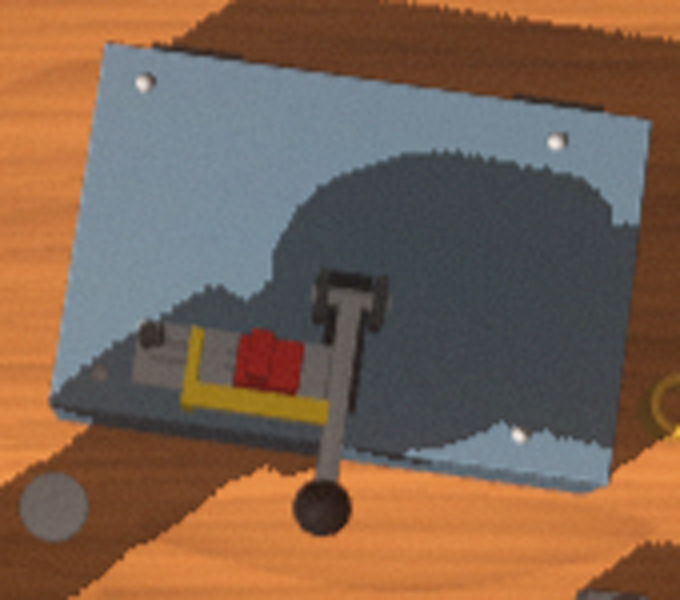

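View pics/c2.png

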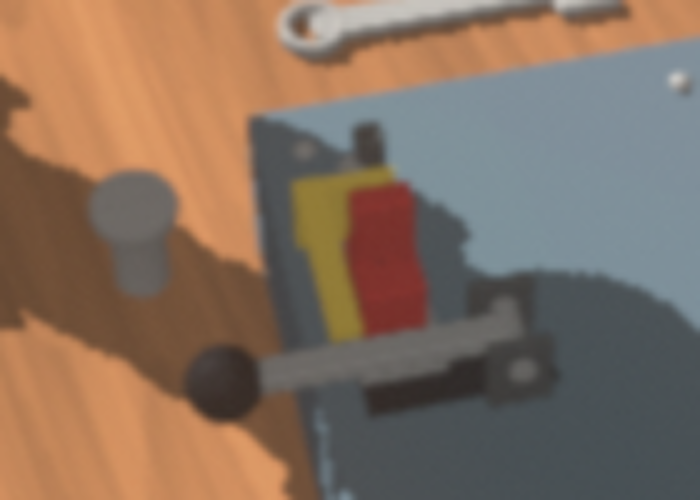

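The top crop shows the lid corners at (107,43), (651,121), (609,487) and (50,405), the ball at (322,508) and the fin at about (262,360). The side crop shows the ball at (223,383) and the front-left lid corner at (250,117). Next I'll fit the case pose to these points.

```bash
cat > h.py <<'E'
from bench import *
import numpy as np
from scipy.optimize import least_squares
from scipy.spatial.transform import Rotation as R
def proj(n,P):
    m=camera_model(n);c=m['camera_from_world']@np.r_[P,1]
    return np.array([m['fx']*c[0]/c[2]+m['cx'],m['fy']*c[1]/c[2]+m['cy']])
def w(p,c):
    return np.r_[p[0]+np.cos(p[2])*c[0]-np.sin(p[2])*c[1],p[1]+np.sin(p[2])*c[0]+np.cos(p[2])*c[1],c[2]]
E
python3 - <<'E'
from h import *
T=lambda u,v:np.array([255+(u+.5)/4-.5,160+(v+.5)/4-.5]);S=lambda u,v:np.array([230+(u+.5)/5-.5,200+(v+.5)/5-.5])
D=[('top',(.1,.15,.085),T(107,43)),('top',(.1,-.15,.085),T(651,121)),('top',(-.1,-.15,.085),T(609,487)),('top',(-.1,.15,.085),T(50,405)),
('top',(-.135,0,.109),T(322,508)),('side',(-.135,0,.109),S(223,383)),('side',(-.1,.15,.085),S(250,117))]
f=lambda p:np.concatenate([proj(n,w(p,c))-q for n,c,q in D])
r=least_squares(f,[.55,0,-.1]);p=r.x;print(p,r.fun.reshape(-1,2).round(1).tolist())
for nm,c in dict(ball=(-.135,0,.109),pivot=(-.025,0,.109),fin=(-.065,.042,.136),fintop=(-.065,.042,.150),pawl=(-.087,.004,.119),hinge=(.1,0,.065)).items():
    P=w(p,c);t=proj('top',P);s=proj('side',P);print(nm,P.round(4),((t+.5-[255,160])*4-.5).round(),((s+.5-[230,200])*5-.5).round())
o=get_obs();print(o['qpos'],R.from_euler('xyz',o['tcp_rot']).as_matrix().round(4))
E
```

```text
[ 0.59059166 -0.05530736 -0.14497436] [[-0.1, -0.7], [1.1, -0.3], [0.6, -0.3], [-0.2, -0.1], [0.3, 0.1], [-0.4, -0.3], [-1.3, -1.1]]
ball [ 0.457  -0.0358  0.109 ] [323. 508.] [221. 381.]
pivot [ 0.5659 -0.0517  0.109 ] [352. 299.] [507. 328.]
fin [ 0.5323 -0.0044  0.136 ] [263. 357.] [379. 218.]
fintop [ 0.5323 -0.0044  0.15  ] [263. 353.] [379. 194.]
pawl [ 0.5051 -0.0388  0.119 ] [329. 413.] [344. 334.]
hinge [ 0.6895 -0.0698  0.065 ] [378.  89.] [812. 337.]
[ 1.12782034e+00  3.26904929e-01 -1.93480845e-01  1.05199138e+00
 -3.66316597e-06  1.43659631e+00] [[-9.527e-01  3.039e-01 -7.000e-04]
 [ 3.039e-01  9.527e-01 -1.400e-03]
 [ 2.000e-04 -1.600e-03 -1.000e+00]]
```

The fit is good: residuals are about 1 px and the predicted fin position matches what I see. Now I'll move towards the tab with the fingers closing.

```bash
python3 -m crank '[{"x":-3.6,"y":-2.95,"az":-1,"gripper":0},{"x":-7.2,"y":-5.9,"az":-2,"gripper":0},{"x":-10.8,"y":-8.85,"az":-4,"gripper":0},{"x":-14.4,"y":-11.8,"az":-5,"gripper":0},{"x":-18,"y":-14.75,"az":-6,"gripper":0},{"x":-21.6,"y":-17.7,"az":-8,"gripper":0},{"x":-25.2,"y":-20.65,"az":-9,"gripper":0},{"x":-28.8,"y":-23.6,"az":-9.4,"gripper":0}]' 30
cat >> h.py <<'E'
P0=np.array([0.59059166,-0.05530736,-0.14497436])
def status(c=None):
    o=get_obs();M=R.from_euler('xyz',o['tcp_rot']).as_matrix();C=R.from_euler('z',P0[2]).as_matrix()
    q=C.T@(o['tool_pos']-np.r_[P0[:2],0]);print('t',round(o['t'],2),'case mm',(q*1e3).round(1),'F case',(C.T@o['force']).round(2),'gap',round(o['finger_gap'],4),'grip',round(float(o['grasp_force']),1))
    E=M.T@C@np.diag([-1,1,-1]);print('turn deg',np.degrees(R.from_matrix(E).as_rotvec()).round(2))
    if c is not None: print('shift cm',(M.T@(w(P0,c)-o['tool_pos'])*100).round(2))
E
python3 -c "
from h import *
status((-.065,.016,.19))"
```

```text
t 0.1 case mm [-502.9  511.6  247.6] F case [-0.35  0.09  0.04] gap 0.0854 grip 0.0
turn deg [-0.09 -0.02 -9.39]
shift cm [-51.28 -41.74   5.81]invalid input
```

```bash
python3 -m crank '[{"x":-3.6,"y":-2.95,"z":0,"ax":0,"ay":0,"az":-1,"gripper":0},{"x":-7.2,"y":-5.9,"z":0,"ax":0,"ay":0,"az":-2,"gripper":0},{"x":-10.8,"y":-8.85,"z":0,"ax":0,"ay":0,"az":-4,"gripper":0},{"x":-14.4,"y":-11.8,"z":0,"ax":0,"ay":0,"az":-5,"gripper":0},{"x":-18,"y":-14.75,"z":0,"ax":0,"ay":0,"az":-6,"gripper":0},{"x":-21.6,"y":-17.7,"z":0,"ax":0,"ay":0,"az":-8,"gripper":0},{"x":-25.2,"y":-20.65,"z":0,"ax":0,"ay":0,"az":-9,"gripper":0},{"x":-28.8,"y":-23.6,"z":0,"ax":0,"ay":0,"az":-9.4,"gripper":0}]' 30
python3 -c "
from h import *
status((-.065,.016,.19))"
```

```text
t: 0.9
tool_pos: [0.3703, 0.2099, 0.2482]
tcp_rot: [3.142, -0.0, 2.998]
force: [0.8, 0.8, 0.7]
finger_gap: 0.0002
grasp_force: 0.0
t 0.9 case mm [-256.3  230.6  248.2] F case [0.66 0.95 0.7 ] gap 0.0002 grip 0.0
turn deg [ 0.   -0.    0.05]
shift cm [-19.11 -21.48   5.82]
```

```bash
python3 -m crank '[{"x":-3.2,"y":-3.6,"z":0,"ax":0,"ay":0,"az":0,"gripper":0},{"x":-6.4,"y":-7.2,"z":0,"ax":0,"ay":0,"az":0,"gripper":0},{"x":-9.6,"y":-10.8,"z":0,"ax":0,"ay":0,"az":0,"gripper":0},{"x":-12.8,"y":-14.4,"z":0,"ax":0,"ay":0,"az":0,"gripper":0},{"x":-16,"y":-18,"z":1,"ax":0,"ay":0,"az":0,"gripper":0},{"x":-19,"y":-21.4,"z":3,"ax":0,"ay":0,"az":0,"gripper":0},{"x":-19.1,"y":-21.5,"z":5.5,"ax":0,"ay":0,"az":0,"gripper":0},{"x":-19.1,"y":-21.5,"z":5.8,"ax":0,"ay":0,"az":0,"gripper":0}]' 30
python3 - <<'E'
from h import *
import cv2
status((-.065,.016,.146))
a=grab_frame('side')[120:320,220:420];cv2.imwrite('pics/s2.png',cv2.resize(a,None,fx=3,fy=3,interpolation=2))
for z in(.173,.16): print(((proj('side',w(P0,(-.065,.016,z)))+.5-[220,120])*3-.5).round())
E
```

```text
t: 1.7
tool_pos: [0.5259, -0.0296, 0.187]
tcp_rot: [3.141, -0.006, 2.994]
force: [0.1, 0.1, -0.3]
finger_gap: 0.0002
grasp_force: 0.0
t 1.7 case mm [-67.8  16.1 187. ] F case [ 0.04  0.12 -0.28] gap 0.0002 grip 0.0
turn deg [ 0.03 -0.36 -0.14]
shift cm [-0.3  -0.01  4.09]
[265. 365.]
[266. 378.]
```

View pics/s2.png

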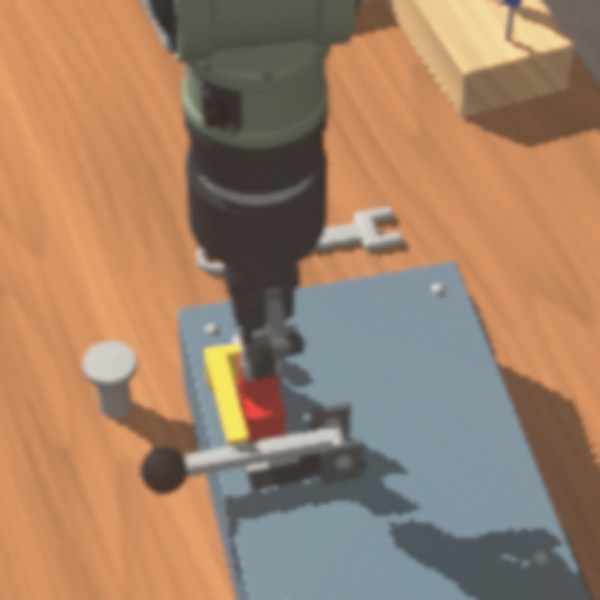

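The fingertips are above the gap between latch bar and fin, with the tip near (258,378), so at about z 0.16. I'll descend beside the fin.

```bash
python3 -m crank '[{"x":0,"y":-0.3,"z":0.8,"ax":0,"ay":0,"az":0,"gripper":0},{"x":0,"y":-0.3,"z":1.6,"ax":0,"ay":0,"az":0,"gripper":0},{"x":0,"y":-0.3,"z":2.4,"ax":0,"ay":0,"az":0,"gripper":0},{"x":0,"y":-0.3,"z":3.2,"ax":0,"ay":0,"az":0,"gripper":0},{"x":0,"y":-0.3,"z":3.7,"ax":0,"ay":0,"az":0,"gripper":0},{"x":0,"y":-0.3,"z":3.7,"ax":0,"ay":0,"az":0,"gripper":0},{"x":0,"y":-0.3,"z":3.7,"ax":0,"ay":0,"az":0,"gripper":0},{"x":0,"y":-0.3,"z":3.7,"ax":0,"ay":0,"az":0,"gripper":0}]'
python3 - <<'E'
from h import *
import cv2
status()
a=grab_frame('side')[180:300,240:400];cv2.imwrite('pics/s3.png',cv2.resize(a,None,fx=5,fy=5,interpolation=2))
E
```

```text
t: 2.55
tool_pos: [0.5276, -0.0317, 0.1536]
tcp_rot: [-3.142, 0.001, 2.997]
force: [0.9, 0.6, 0.8]
finger_gap: -0.0001
grasp_force: 0.0
t 2.55 case mm [-65.7  14.3 153.6] F case [0.77 0.72 0.78] gap -0.0001 grip 0.0
turn deg [-0.    0.03  0.01]
```

View pics/s3.png

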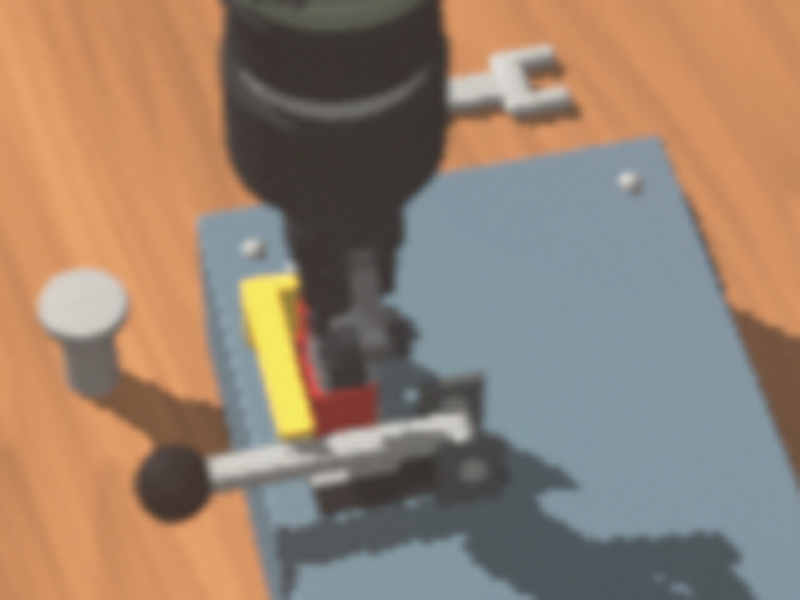

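The finger stands just above the tab's block, clear of fin, bar and pawl, with no contact force. I'll push +y in small steps.

```bash
python3 -m crank '[{"x":0,"y":0.05,"z":0,"ax":0,"ay":0,"az":0,"gripper":0},{"x":0,"y":0.1,"z":0,"ax":0,"ay":0,"az":0,"gripper":0},{"x":0,"y":0.15,"z":0,"ax":0,"ay":0,"az":0,"gripper":0},{"x":0,"y":0.2,"z":0,"ax":0,"ay":0,"az":0,"gripper":0},{"x":0,"y":0.25,"z":0,"ax":0,"ay":0,"az":0,"gripper":0},{"x":0,"y":0.3,"z":0,"ax":0,"ay":0,"az":0,"gripper":0},{"x":0,"y":0.35,"z":0,"ax":0,"ay":0,"az":0,"gripper":0},{"x":0,"y":0.4,"z":0,"ax":0,"ay":0,"az":0,"gripper":0}]' >/dev/null
python3 -c "
from h import *
status()"
python3 -m crank '[{"x":0,"y":0.03,"z":0,"ax":0,"ay":0,"az":0,"gripper":0},{"x":0,"y":0.06,"z":0,"ax":0,"ay":0,"az":0,"gripper":0},{"x":0,"y":0.09,"z":0,"ax":0,"ay":0,"az":0,"gripper":0},{"x":0,"y":0.12,"z":0,"ax":0,"ay":0,"az":0,"gripper":0},{"x":0,"y":0.15,"z":0,"ax":0,"ay":0,"az":0,"gripper":0},{"x":0,"y":0.18,"z":0,"ax":0,"ay":0,"az":0,"gripper":0},{"x":0,"y":0.2,"z":0,"ax":0,"ay":0,"az":0,"gripper":0},{"x":0,"y":0.2,"z":0,"ax":0,"ay":0,"az":0,"gripper":0}]'>/dev/null
python3 -c "
from h import *
status()"
```

```text
t 3.4 case mm [-66.   18.3 153.3] F case [ 0.19 -0.48  0.08] gap -0.0002 grip 0.0
turn deg [-0.    0.    0.02]
t 4.2 case mm [-66.   20.3 153.3] F case [-0.09 -0.46 -0.24] gap 0.0003 grip 0.0
turn deg [0.   0.   0.01]
```

```bash
python3 -m crank '[{"x":0,"y":0.03,"z":0,"ax":0,"ay":0,"az":0,"gripper":0},{"x":0,"y":0.06,"z":0,"ax":0,"ay":0,"az":0,"gripper":0},{"x":0,"y":0.09,"z":0,"ax":0,"ay":0,"az":0,"gripper":0},{"x":0,"y":0.12,"z":0,"ax":0,"ay":0,"az":0,"gripper":0},{"x":0,"y":0.15,"z":0,"ax":0,"ay":0,"az":0,"gripper":0},{"x":0,"y":0.18,"z":0,"ax":0,"ay":0,"az":0,"gripper":0},{"x":0,"y":0.2,"z":0,"ax":0,"ay":0,"az":0,"gripper":0},{"x":0,"y":0.2,"z":0,"ax":0,"ay":0,"az":0,"gripper":0}]'>/dev/null
python3 -c "
from h import *
status()"
```

```text
t 5.0 case mm [-66.   22.3 153.3] F case [ 0.04 -0.19 -0.14] gap -0.0 grip 0.0
turn deg [ 0.   -0.    0.01]
```

```bash
python3 -m crank '[{"x":0,"y":0.03,"z":0,"ax":0,"ay":0,"az":0,"gripper":0},{"x":0,"y":0.06,"z":0,"ax":0,"ay":0,"az":0,"gripper":0},{"x":0,"y":0.09,"z":0,"ax":0,"ay":0,"az":0,"gripper":0},{"x":0,"y":0.12,"z":0,"ax":0,"ay":0,"az":0,"gripper":0},{"x":0,"y":0.15,"z":0,"ax":0,"ay":0,"az":0,"gripper":0},{"x":0,"y":0.18,"z":0,"ax":0,"ay":0,"az":0,"gripper":0},{"x":0,"y":0.2,"z":0,"ax":0,"ay":0,"az":0,"gripper":0},{"x":0,"y":0.2,"z":0,"ax":0,"ay":0,"az":0,"gripper":0}]'>/dev/null
python3 -c "
from h import *
status()"
```

```text
t 5.8 case mm [-66.   23.6 153.3] F case [ 0.27 -4.43 -0.15] gap 0.0004 grip 2.4
turn deg [-0.09 -0.   -0.01]
```

```bash
python3 -m crank '[{"x":0,"y":0.03,"z":0,"ax":0,"ay":0,"az":0,"gripper":0},{"x":0,"y":0.06,"z":0,"ax":0,"ay":0,"az":0,"gripper":0},{"x":0,"y":0.09,"z":0,"ax":0,"ay":0,"az":0,"gripper":0},{"x":0,"y":0.12,"z":0,"ax":0,"ay":0,"az":0,"gripper":0},{"x":0,"y":0.15,"z":0,"ax":0,"ay":0,"az":0,"gripper":0},{"x":0,"y":0.18,"z":0,"ax":0,"ay":0,"az":0,"gripper":0},{"x":0,"y":0.2,"z":0,"ax":0,"ay":0,"az":0,"gripper":0},{"x":0,"y":0.2,"z":0,"ax":0,"ay":0,"az":0,"gripper":0}]'>/dev/null
python3 -c "
from h import *
status()"
```

```text
t 6.6 case mm [-66.   24.7 153.3] F case [-0.71 -8.29  0.26] gap 0.0001 grip 4.0
turn deg [-0.21 -0.01 -0.05]
```

```bash
python3 -m crank '[{"x":0,"y":0.03,"z":0,"ax":0,"ay":0,"az":0,"gripper":0},{"x":0,"y":0.06,"z":0,"ax":0,"ay":0,"az":0,"gripper":0},{"x":0,"y":0.09,"z":0,"ax":0,"ay":0,"az":0,"gripper":0},{"x":0,"y":0.12,"z":0,"ax":0,"ay":0,"az":0,"gripper":0},{"x":0,"y":0.15,"z":0,"ax":0,"ay":0,"az":0,"gripper":0},{"x":0,"y":0.18,"z":0,"ax":0,"ay":0,"az":0,"gripper":0},{"x":0,"y":0.2,"z":0,"ax":0,"ay":0,"az":0,"gripper":0},{"x":0,"y":0.2,"z":0,"ax":0,"ay":0,"az":0,"gripper":0}]'>/dev/null
python3 -c "
from h import *
status()"
```

```text
t 7.4 case mm [-66.   26.7 153.3] F case [-0.31 -7.54  0.1 ] gap -0.0002 grip 4.0
turn deg [-0.21 -0.01 -0.05]
```

Drag plateau is about 8 N, so the tab is moving freely. I'll keep going.

```bash
python3 -m crank '[{"x":0,"y":0.03,"z":0,"ax":0,"ay":0,"az":0,"gripper":0},{"x":0,"y":0.06,"z":0,"ax":0,"ay":0,"az":0,"gripper":0},{"x":0,"y":0.09,"z":0,"ax":0,"ay":0,"az":0,"gripper":0},{"x":0,"y":0.12,"z":0,"ax":0,"ay":0,"az":0,"gripper":0},{"x":0,"y":0.15,"z":0,"ax":0,"ay":0,"az":0,"gripper":0},{"x":0,"y":0.18,"z":0,"ax":0,"ay":0,"az":0,"gripper":0},{"x":0,"y":0.2,"z":0,"ax":0,"ay":0,"az":0,"gripper":0},{"x":0,"y":0.2,"z":0,"ax":0,"ay":0,"az":0,"gripper":0}]'>/dev/null
python3 -c "
from h import *
status()"
```

```text
t 8.2 case mm [-66.   28.7 153.3] F case [ 0.84 -8.82 -0.35] gap 0.0001 grip 4.0
turn deg [-0.21 -0.01 -0.05]
```

```bash
python3 -m crank '[{"x":0,"y":0.03,"z":0,"ax":0,"ay":0,"az":0,"gripper":0},{"x":0,"y":0.06,"z":0,"ax":0,"ay":0,"az":0,"gripper":0},{"x":0,"y":0.09,"z":0,"ax":0,"ay":0,"az":0,"gripper":0},{"x":0,"y":0.12,"z":0,"ax":0,"ay":0,"az":0,"gripper":0},{"x":0,"y":0.15,"z":0,"ax":0,"ay":0,"az":0,"gripper":0},{"x":0,"y":0.15,"z":0,"ax":0,"ay":0,"az":0,"gripper":0},{"x":0,"y":0.15,"z":0,"ax":0,"ay":0,"az":0,"gripper":0},{"x":0,"y":0.15,"z":0,"ax":0,"ay":0,"az":0,"gripper":0}]'>/dev/null
python3 -c "
from h import *
status()"
```

```text
t 9.0 case mm [-66.   30.2 153.3] F case [-0.39 -8.3  -0.81] gap 0.0003 grip 3.9
turn deg [-0.21 -0.01 -0.05]
```

```bash
python3 -m crank '[{"x":0,"y":0.03,"z":0,"ax":0,"ay":0,"az":0,"gripper":0},{"x":0,"y":0.06,"z":0,"ax":0,"ay":0,"az":0,"gripper":0},{"x":0,"y":0.09,"z":0,"ax":0,"ay":0,"az":0,"gripper":0},{"x":0,"y":0.12,"z":0,"ax":0,"ay":0,"az":0,"gripper":0},{"x":0,"y":0.15,"z":0,"ax":0,"ay":0,"az":0,"gripper":0},{"x":0,"y":0.18,"z":0,"ax":0,"ay":0,"az":0,"gripper":0},{"x":0,"y":0.2,"z":0,"ax":0,"ay":0,"az":0,"gripper":0},{"x":0,"y":0.2,"z":0,"ax":0,"ay":0,"az":0,"gripper":0}]'>/dev/null
python3 -c "
from h import *
status()"
```

```text
t 9.8 case mm [-66.   32.2 153.3] F case [-0.22 -7.37 -0.41] gap 0.0003 grip 4.0
turn deg [-0.21 -0.01 -0.05]
```

```bash
python3 -m crank '[{"x":0,"y":0.03,"z":0,"ax":0,"ay":0,"az":0,"gripper":0},{"x":0,"y":0.06,"z":0,"ax":0,"ay":0,"az":0,"gripper":0},{"x":0,"y":0.09,"z":0,"ax":0,"ay":0,"az":0,"gripper":0},{"x":0,"y":0.12,"z":0,"ax":0,"ay":0,"az":0,"gripper":0},{"x":0,"y":0.15,"z":0,"ax":0,"ay":0,"az":0,"gripper":0},{"x":0,"y":0.18,"z":0,"ax":0,"ay":0,"az":0,"gripper":0},{"x":0,"y":0.2,"z":0,"ax":0,"ay":0,"az":0,"gripper":0},{"x":0,"y":0.2,"z":0,"ax":0,"ay":0,"az":0,"gripper":0}]'>/dev/null
python3 -c "
from h import *
status()"
```

```text
t 10.6 case mm [-66.   34.2 153.3] F case [-0.82 -8.28 -0.42] gap -0.0004 grip 4.0
turn deg [-0.21 -0.01 -0.05]
```

```bash
python3 -m crank '[{"x":0,"y":0.03,"z":0,"ax":0,"ay":0,"az":0,"gripper":0},{"x":0,"y":0.06,"z":0,"ax":0,"ay":0,"az":0,"gripper":0},{"x":0,"y":0.09,"z":0,"ax":0,"ay":0,"az":0,"gripper":0},{"x":0,"y":0.12,"z":0,"ax":0,"ay":0,"az":0,"gripper":0},{"x":0,"y":0.15,"z":0,"ax":0,"ay":0,"az":0,"gripper":0},{"x":0,"y":0.18,"z":0,"ax":0,"ay":0,"az":0,"gripper":0},{"x":0,"y":0.2,"z":0,"ax":0,"ay":0,"az":0,"gripper":0},{"x":0,"y":0.2,"z":0,"ax":0,"ay":0,"az":0,"gripper":0}]'>/dev/null
python3 -c "
from h import *
status()"
```

```text
t 11.4 case mm [-66.   36.2 153.2] F case [-0.66 -7.37  0.86] gap -0.0002 grip 4.0
turn deg [-0.22 -0.02 -0.05]
```

```bash
python3 -m crank '[{"x":0,"y":0.03,"z":0,"ax":0,"ay":0,"az":0,"gripper":0},{"x":0,"y":0.06,"z":0,"ax":0,"ay":0,"az":0,"gripper":0},{"x":0,"y":0.09,"z":0,"ax":0,"ay":0,"az":0,"gripper":0},{"x":0,"y":0.12,"z":0,"ax":0,"ay":0,"az":0,"gripper":0},{"x":0,"y":0.15,"z":0,"ax":0,"ay":0,"az":0,"gripper":0},{"x":0,"y":0.18,"z":0,"ax":0,"ay":0,"az":0,"gripper":0},{"x":0,"y":0.2,"z":0,"ax":0,"ay":0,"az":0,"gripper":0},{"x":0,"y":0.2,"z":0,"ax":0,"ay":0,"az":0,"gripper":0}]'>/dev/null
python3 -c "
from h import *
status()"
```

```text
t 12.2 case mm [-66.   37.7 153.3] F case [ 0.02 -9.72  0.22] gap -0.0005 grip 4.7
turn deg [-0.28 -0.01 -0.06]
```

The pawl spring is met: force is rising and the arm lags.

```bash
python3 -m crank '[{"x":0,"y":0.03,"z":0,"ax":0,"ay":0,"az":0,"gripper":0},{"x":0,"y":0.06,"z":0,"ax":0,"ay":0,"az":0,"gripper":0},{"x":0,"y":0.09,"z":0,"ax":0,"ay":0,"az":0,"gripper":0},{"x":0,"y":0.12,"z":0,"ax":0,"ay":0,"az":0,"gripper":0},{"x":0,"y":0.15,"z":0,"ax":0,"ay":0,"az":0,"gripper":0},{"x":0,"y":0.18,"z":0,"ax":0,"ay":0,"az":0,"gripper":0},{"x":0,"y":0.2,"z":0,"ax":0,"ay":0,"az":0,"gripper":0},{"x":0,"y":0.2,"z":0,"ax":0,"ay":0,"az":0,"gripper":0}]'>/dev/null
python3 -c "
from h import *
status()"
```

```text
t 13.0 case mm [-66.   38.7 153.3] F case [ -0.13 -12.66  -0.02] gap -0.0003 grip 6.1
turn deg [-0.41 -0.02 -0.1 ]
```

```bash
python3 -m crank '[{"x":0,"y":0.04,"z":0,"ax":0,"ay":0,"az":0,"gripper":0},{"x":0,"y":0.08,"z":0,"ax":0,"ay":0,"az":0,"gripper":0},{"x":0,"y":0.12,"z":0,"ax":0,"ay":0,"az":0,"gripper":0},{"x":0,"y":0.16,"z":0,"ax":0,"ay":0,"az":0,"gripper":0},{"x":0,"y":0.2,"z":0,"ax":0,"ay":0,"az":0,"gripper":0},{"x":0,"y":0.23,"z":0,"ax":0,"ay":0,"az":0,"gripper":0},{"x":0,"y":0.25,"z":0,"ax":0,"ay":0,"az":0,"gripper":0},{"x":0,"y":0.25,"z":0,"ax":0,"ay":0,"az":0,"gripper":0}]'>/dev/null
python3 -c "
from h import *
import time
status();status()"
```

```text
t 13.8 case mm [-66.   40.1 153.3] F case [ -1.72 -14.96   1.43] gap 0.0003 grip 7.8
turn deg [-0.56 -0.02 -0.14]
t 13.8 case mm [-66.   40.1 153.3] F case [ -1.72 -14.96   1.43] gap 0.0003 grip 7.8
turn deg [-0.56 -0.02 -0.14]
```

```bash
python3 -m crank '[{"x":0,"y":0.02,"z":0,"ax":0,"ay":0,"az":0,"gripper":0},{"x":0,"y":0.04,"z":0,"ax":0,"ay":0,"az":0,"gripper":0},{"x":0,"y":0.06,"z":0,"ax":0,"ay":0,"az":0,"gripper":0},{"x":0,"y":0.08,"z":0,"ax":0,"ay":0,"az":0,"gripper":0},{"x":0,"y":0.08,"z":0,"ax":0,"ay":0,"az":0,"gripper":0},{"x":0,"y":0.08,"z":0,"ax":0,"ay":0,"az":0,"gripper":0},{"x":0,"y":0.08,"z":0,"ax":0,"ay":0,"az":0,"gripper":0},{"x":0,"y":0.08,"z":0,"ax":0,"ay":0,"az":0,"gripper":0}]'>/dev/null
python3 -c "
from h import *
status()
f=[]
for i in range(4): grab_frame('top'); f.append(get_obs()['force'])
print(np.linalg.norm(np.mean(f,0)[:2]),f)"
```

```text
t 14.6 case mm [-66.   40.5 153.3] F case [ -1.53 -16.3   -0.56] gap -0.0002 grip 8.4
turn deg [-0.6  -0.03 -0.15]
16.711285546341802 [array([ -2.64646543, -16.68468412,   0.58487741]), array([ -2.73425291, -16.63410868,   1.02138463]), array([ -3.04882643, -16.47426611,   0.70637719]), array([ -3.18067802, -16.03608175,   1.3589761 ])]
```

That puts it about 8.7 N beyond drag, which is firm and under 12 N. I'll back off, rise and go above the ball, opening the gripper.

```bash
python3 -m crank '[{"x":0,"y":-0.8,"z":0,"ax":0,"ay":0,"az":0,"gripper":0},{"x":0,"y":-2.2,"z":0,"ax":0,"ay":0,"az":0,"gripper":0},{"x":0,"y":-2.8,"z":-1.5,"ax":0,"ay":0,"az":0,"gripper":0},{"x":0,"y":-3.4,"z":-4,"ax":0,"ay":0,"az":0,"gripper":0},{"x":2,"y":-4,"z":-5,"ax":0,"ay":0,"az":0,"gripper":0},{"x":5,"y":-4.3,"z":-5,"ax":0,"ay":0,"az":0,"gripper":7},{"x":6.9,"y":-4.3,"z":-5,"ax":0,"ay":0,"az":0,"gripper":7},{"x":6.9,"y":-4.3,"z":-5,"ax":0,"ay":0,"az":0,"gripper":7}]'>/dev/null
python3 - <<'E'
from h import *
import cv2
grab_frame('top');status((-.135,0,.107))
a=grab_frame('side')[170:310,240:400];cv2.imwrite('pics/s4.png',cv2.resize(a,None,fx=4,fy=4,interpolation=2))
E
```

```text
t 15.65 case mm [-135.5    2.2  203.6] F case [ 0.59 -0.29 -0.33] gap 0.0508 grip 0.0
turn deg [0.07 0.03 0.01]
shift cm [-0.04 -0.23  9.66]
```

View pics/s4.png

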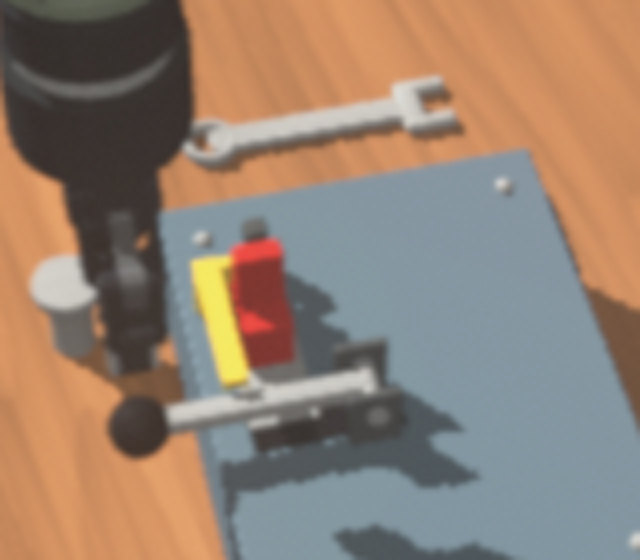

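The tab has moved well to +y, and the pawl tip at (235,380) looks off the bar. The ball is free below the open fingers, so I'll descend and then close.

```bash
python3 -m crank '[{"x":0,"y":-0.2,"z":2,"ax":0,"ay":0,"az":0,"gripper":7},{"x":0,"y":-0.2,"z":5,"ax":0,"ay":0,"az":0,"gripper":7},{"x":0,"y":-0.2,"z":7,"ax":0,"ay":0,"az":0,"gripper":7},{"x":0,"y":-0.2,"z":8.5,"ax":0,"ay":0,"az":0,"gripper":7},{"x":0,"y":-0.2,"z":9.5,"ax":0,"ay":0,"az":0,"gripper":7},{"x":0,"y":-0.2,"z":9.7,"ax":0,"ay":0,"az":0,"gripper":7},{"x":0,"y":-0.2,"z":9.7,"ax":0,"ay":0,"az":0,"gripper":7},{"x":0,"y":-0.2,"z":9.7,"ax":0,"ay":0,"az":0,"gripper":7}]' 30 >/dev/null
python3 - <<'E'
from h import *
import cv2
status((-.135,0,.107))
a=grab_frame('side')[200:320,220:340];cv2.imwrite('pics/s5.png',cv2.resize(a,None,fx=4,fy=4,interpolation=2))
E
```

```text
t 16.5 case mm [-134.1    0.   106.9] F case [ 0.47 -0.8   0.64] gap 0.0702 grip 0.0
turn deg [-0.    0.08  0.02]
shift cm [ 0.09 -0.   -0.01]
```

View pics/s5.png

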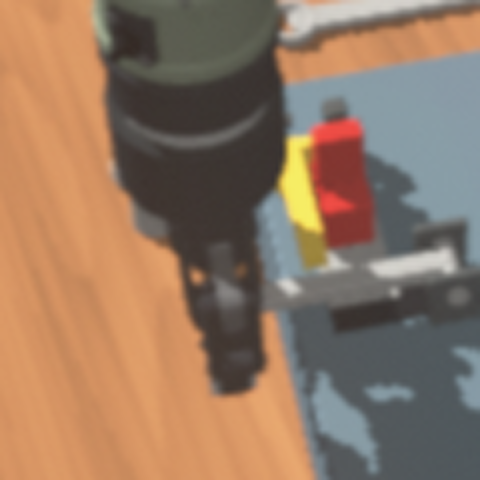

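The near finger hides the ball and nothing is touching. I'll close on it.

```bash
python3 -m crank '[{"x":0,"y":0,"z":0,"ax":0,"ay":0,"az":0,"gripper":5},{"x":0,"y":0,"z":0,"ax":0,"ay":0,"az":0,"gripper":4},{"x":0,"y":0,"z":0,"ax":0,"ay":0,"az":0,"gripper":3.4},{"x":0,"y":0,"z":0,"ax":0,"ay":0,"az":0,"gripper":2},{"x":0,"y":0,"z":0,"ax":0,"ay":0,"az":0,"gripper":2},{"x":0,"y":0,"z":0,"ax":0,"ay":0,"az":0,"gripper":2},{"x":0,"y":0,"z":0,"ax":0,"ay":0,"az":0,"gripper":2},{"x":0,"y":0,"z":0,"ax":0,"ay":0,"az":0,"gripper":2}]' 40 >/dev/null
python3 -c "
from h import *
status()
# arc targets relative to ball start, tool cm (x=-casex, z=down)
for th in [.03,.1,.2,.35,.5,.65,.8,.95,1.1,1.2,1.25,1.3,1.32]:
    print(th,(-11*(1-np.cos(th))).round(2),(-11*np.sin(th)).round(2))"
```

```text
t 17.35 case mm [-1.349e+02  1.000e-01  1.065e+02] F case [-1.35  0.98  4.49] gap 0.0277 grip 39.2
turn deg [0.   0.02 0.02]
0.03 -0.0 -0.33
0.1 -0.05 -1.1
0.2 -0.22 -2.19
0.35 -0.67 -3.77
0.5 -1.35 -5.27
0.65 -2.24 -6.66
0.8 -3.34 -7.89
0.95 -4.6 -8.95
1.1 -6.01 -9.8
1.2 -7.01 -10.25
1.25 -7.53 -10.44
1.3 -8.06 -10.6
1.32 -8.27 -10.66
```

```bash
python3 -m crank '[{"x":0,"y":0,"z":-0.1,"ax":0,"ay":0,"az":0,"gripper":2},{"x":0,"y":0,"z":-0.2,"ax":0,"ay":0,"az":0,"gripper":2},{"x":0,"y":0,"z":-0.3,"ax":0,"ay":0,"az":0,"gripper":2},{"x":0,"y":0,"z":-0.4,"ax":0,"ay":0,"az":0,"gripper":2},{"x":0,"y":0,"z":-0.5,"ax":0,"ay":0,"az":0,"gripper":2},{"x":0,"y":0,"z":-0.6,"ax":0,"ay":0,"az":0,"gripper":2},{"x":-0.03,"y":0,"z":-0.7,"ax":0,"ay":0,"az":0,"gripper":2},{"x":-0.03,"y":0,"z":-0.8,"ax":0,"ay":0,"az":0,"gripper":2}]' >/dev/null
python3 -c "
from h import *
status()"
```

```text
t 18.15 case mm [-1.346e+02  1.000e-01  1.144e+02] F case [ 1.81  0.71 -3.27] gap 0.0279 grip 39.5
turn deg [0.   0.   0.02]
```

Only about 3 N with the ball 8 mm up, so the pawl is clear. I'll continue the arc.

```bash
python3 -m crank '[{"x":-0.09,"y":0,"z":-0.84,"ax":0,"ay":0,"az":0,"gripper":2},{"x":-0.24,"y":0,"z":-1.6,"ax":0,"ay":0,"az":0,"gripper":2},{"x":-0.43,"y":0,"z":-2.35,"ax":0,"ay":0,"az":0,"gripper":2},{"x":-0.67,"y":0,"z":-3.08,"ax":0,"ay":0,"az":0,"gripper":2},{"x":-0.97,"y":0,"z":-3.79,"ax":0,"ay":0,"az":0,"gripper":2},{"x":-1.32,"y":0,"z":-4.47,"ax":0,"ay":0,"az":0,"gripper":2},{"x":-1.71,"y":0,"z":-5.14,"ax":0,"ay":0,"az":0,"gripper":2},{"x":-2.21,"y":0,"z":-5.86,"ax":0,"ay":0,"az":0,"gripper":2}]' >/dev/null
cat >> h.py <<'E'
def latch():
    o=get_obs();C=R.from_euler('z',P0[2]).as_matrix();q=C.T@(o['tool_pos']-np.r_[P0[:2],0]);x,z=q[0]*1e3+25.,q[2]*1e3+2.5-109
    print('latch ang',np.arctan2(z,-x).round(3),'r',np.hypot(x,z).round(1))
E
python3 -c "
from h import *
status();latch()"
```

```text
t 18.95 case mm [-1.127e+02  1.000e-01  1.732e+02] F case [ 2.94  0.08 -4.77] gap 0.0276 grip 39.7
turn deg [ 0.01 -0.06  0.01]
latch ang 0.65 r 110.2
```

```bash
python3 -m crank '[{"x":-0.64,"y":0,"z":-0.61,"ax":0,"ay":0,"az":0,"gripper":2},{"x":-1.24,"y":0,"z":-1.23,"ax":0,"ay":0,"az":0,"gripper":2},{"x":-1.9,"y":0,"z":-1.81,"ax":0,"ay":0,"az":0,"gripper":2},{"x":-2.59,"y":0,"z":-2.33,"ax":0,"ay":0,"az":0,"gripper":2},{"x":-3.34,"y":0,"z":-2.8,"ax":0,"ay":0,"az":0,"gripper":2},{"x":-4.01,"y":0,"z":-3.15,"ax":0,"ay":0,"az":0,"gripper":2},{"x":-4.61,"y":0,"z":-3.42,"ax":0,"ay":0,"az":0,"gripper":2},{"x":-5.12,"y":0,"z":-3.61,"ax":0,"ay":0,"az":0,"gripper":2}]' >/dev/null
python3 -c "
from h import *
status();latch()"
```

```text
t 19.75 case mm [-61.6   0.3 210.3] F case [-5.38  1.08  7.07] gap 0.0276 grip 40.3
turn deg [ 0.   -0.05  0.03]
latch ang 1.232 r 110.1
```

```bash
python3 -m crank '[{"x":-0.15,"y":0,"z":-0.05,"ax":0,"ay":0,"az":0,"gripper":2},{"x":-0.3,"y":0,"z":-0.1,"ax":0,"ay":0,"az":0,"gripper":2},{"x":-0.45,"y":0,"z":-0.15,"ax":0,"ay":0,"az":0,"gripper":2},{"x":-0.6,"y":0,"z":-0.19,"ax":0,"ay":0,"az":0,"gripper":2},{"x":-0.72,"y":0,"z":-0.23,"ax":0,"ay":0,"az":0,"gripper":2},{"x":-0.8,"y":0,"z":-0.25,"ax":0,"ay":0,"az":0,"gripper":2},{"x":-0.88,"y":0,"z":-0.26,"ax":0,"ay":0,"az":0,"gripper":2},{"x":-0.88,"y":0,"z":-0.26,"ax":0,"ay":0,"az":0,"gripper":2}]' >/dev/null
python3 -c "
from h import *
status();latch()"
```

```text
t 20.55 case mm [-54.    0.3 212.7] F case [-7.39  0.64  8.61] gap 0.0279 grip 40.4
turn deg [ 0.   -0.15  0.02]
latch ang 1.305 r 110.1
```

```bash
python3 -m crank '[{"x":-0.05,"y":0,"z":0,"ax":0,"ay":0,"az":0,"gripper":2},{"x":-0.1,"y":0,"z":0,"ax":0,"ay":0,"az":0,"gripper":2},{"x":-0.15,"y":0,"z":0,"ax":0,"ay":0,"az":0,"gripper":2},{"x":-0.2,"y":0,"z":0,"ax":0,"ay":0,"az":0,"gripper":2},{"x":-0.25,"y":0,"z":0,"ax":0,"ay":0,"az":0,"gripper":2},{"x":-0.3,"y":0,"z":0,"ax":0,"ay":0,"az":0,"gripper":2},{"x":-0.3,"y":0,"z":0,"ax":0,"ay":0,"az":0,"gripper":2},{"x":-0.3,"y":0,"z":0,"ax":0,"ay":0,"az":0,"gripper":2}]' >/dev/null
python3 -c "
from h import *
status();latch()"
```

```text
t 21.35 case mm [-53.5   0.3 212.7] F case [-15.41   0.43  14.61] gap 0.0276 grip 40.9
turn deg [-0.01 -0.42  0.02]
latch ang 1.308 r 109.9
```

The latch is firmly at its upper stop with the lid still shut. Next I'll compute the lid arc.

```bash
python3 -c "
import numpy as np
x,z=-15.35,15.0
f=lambda d:np.array([-(x*np.cos(d)+z*np.sin(d)-x),-(-x*np.sin(d)+z*np.cos(d)-z)])
for a in range(0,50,3):print(a,f(np.radians(a)).round(2), (f(np.radians(a))-f(np.radians(24))).round(2))"
```

```text
0 [-0. -0.] [7.43 4.95]
3 [-0.81 -0.78] [6.62 4.16]
6 [-1.65 -1.52] [5.78 3.42]
9 [-2.54 -2.22] [4.89 2.73]
12 [-3.45 -2.86] [3.97 2.08]
15 [-4.41 -3.46] [3.02 1.48]
18 [-5.39 -4.01] [2.04 0.94]
21 [-6.4 -4.5] [1.03 0.44]
24 [-7.43 -4.95] [0. 0.]
27 [-8.48 -5.33] [-1.05 -0.39]
30 [-9.56 -5.67] [-2.13 -0.72]
33 [-10.65  -5.94] [-3.22 -0.99]
36 [-11.75  -6.16] [-4.32 -1.21]
39 [-12.86  -6.32] [-5.43 -1.37]
42 [-13.98  -6.42] [-6.55 -1.47]
45 [-15.1   -6.46] [-7.67 -1.51]
48 [-16.23  -6.44] [-8.8 -1.5]
```

```bash
python3 -m crank '[{"x":-0.81,"y":0,"z":-0.9,"ax":0,"ay":0,"az":0,"gripper":2},{"x":-1.65,"y":0,"z":-1.7,"ax":0,"ay":0,"az":0,"gripper":2},{"x":-2.54,"y":0,"z":-2.4,"ax":0,"ay":0,"az":0,"gripper":2},{"x":-3.45,"y":0,"z":-3.06,"ax":0,"ay":0,"az":0,"gripper":2},{"x":-4.41,"y":0,"z":-3.66,"ax":0,"ay":0,"az":0,"gripper":2},{"x":-5.39,"y":0,"z":-4.2,"ax":0,"ay":0,"az":0,"gripper":2},{"x":-6.4,"y":0,"z":-4.7,"ax":0,"ay":0,"az":0,"gripper":2},{"x":-7.43,"y":0,"z":-5.15,"ax":0,"ay":0,"az":0,"gripper":2}]' >/dev/null
cat >> h.py <<'E'
def lid():
    o=get_obs();C=R.from_euler('z',P0[2]).as_matrix();q=C.T@(o['tool_pos']-np.r_[P0[:2],0]);x,z=q[0]*1e3-100.,q[2]*1e3+2.5-65
    print('lid deg',(135.7-np.degrees(np.arctan2(z,x))).round(1),'r',np.hypot(x,z).round(1))
E
python3 -c "
from h import *
status();lid()"
```

```text
t 22.15 case mm [ 20.5   0.5 262.4] F case [-11.7   0.5   1.2] gap 0.0277 grip 40.5
turn deg [ 0.02 -0.59  0.03]
lid deg 24.0 r 215.1
```

The lid is rising with about 11 N. I'll carry on to about 45°.

```bash
python3 -m crank '[{"x":-1.05,"y":0,"z":-0.39,"ax":0,"ay":0,"az":0,"gripper":2},{"x":-2.13,"y":0,"z":-0.72,"ax":0,"ay":0,"az":0,"gripper":2},{"x":-3.22,"y":0,"z":-0.99,"ax":0,"ay":0,"az":0,"gripper":2},{"x":-4.32,"y":0,"z":-1.21,"ax":0,"ay":0,"az":0,"gripper":2},{"x":-5.43,"y":0,"z":-1.37,"ax":0,"ay":0,"az":0,"gripper":2},{"x":-6.55,"y":0,"z":-1.47,"ax":0,"ay":0,"az":0,"gripper":2},{"x":-7.67,"y":0,"z":-1.51,"ax":0,"ay":0,"az":0,"gripper":2},{"x":-7.67,"y":0,"z":-1.51,"ax":0,"ay":0,"az":0,"gripper":2}]' >/dev/null
python3 -c "
from h import *
status();lid()"
```

```text
t 22.95 case mm [100.8   0.7 278. ] F case [-3.86  2.41  1.86] gap 0.0283 grip 40.6
turn deg [ 0.05 -0.19  0.04]
lid deg 45.9 r 215.5
```

```bash
python3 -m crank '[{"x":0,"y":0,"z":0,"ax":0,"ay":0,"az":0,"gripper":6},{"x":0,"y":0,"z":0,"ax":0,"ay":0,"az":0,"gripper":6},{"x":0,"y":0,"z":0,"ax":0,"ay":0,"az":0,"gripper":6},{"x":0,"y":0,"z":-0.5,"ax":0,"ay":0,"az":0,"gripper":6},{"x":0,"y":0,"z":-2,"ax":0,"ay":0,"az":0,"gripper":6},{"x":0,"y":0,"z":-4,"ax":0,"ay":0,"az":0,"gripper":6},{"x":0,"y":0,"z":-6,"ax":0,"ay":0,"az":0,"gripper":6},{"x":0,"y":0,"z":-8,"ax":0,"ay":0,"az":0,"gripper":6}]' >/dev/null
python3 - <<'E'
from h import *
import cv2
status();cv2.imwrite('pics/s6.png',grab_frame('side'))
E
```

```text
t 23.75 case mm [101.4   0.  359.7] F case [ 0.78 -0.42 -0.16] gap 0.0598 grip 0.0
turn deg [-0.01  0.05  0.01]
```

View pics/s6.png

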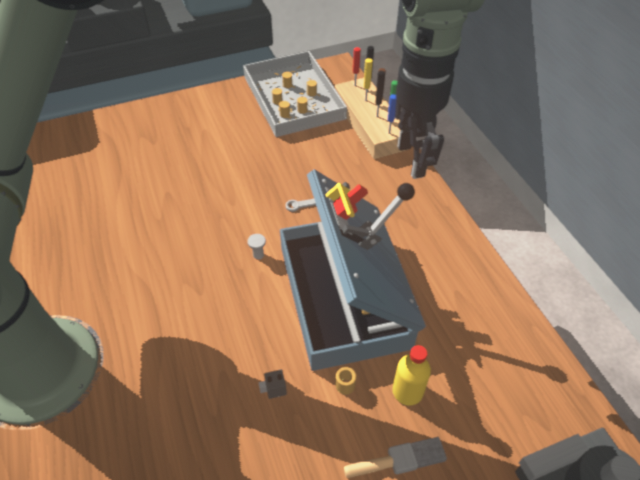

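The lid stands open at about 45° with the ball at (405,191), the gripper is clear above it, and the bystanders are where they were. I'll hand it in.

```bash
python3 -c "
from bench import *
print(job_done())"
```

```text
the job is handed in; nothing more can be done
None
```

The cutter case is open and handed in: I pushed the tab to about 8.7 N beyond its drag, swung the latch to its upper stop with the lid shut, then raised the lid to about 45°, where it stayed after I let go at about 24 s with the bystanders undisturbed.

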